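# Make up two printer repair kits

## Robot

A 7-joint arm with a two-finger parallel gripper is mounted at the origin on the work surface. World frame = base frame: x ahead of the robot, y to its left, z up, the work surface at z = 0. Lengths are in m, angles in rad, forces in N, time in s.
With the tool pointing down it reaches from about 0.425 to 0.925 m from the base axis. Payload 6.8 kg.
Tool frame: the origin (TCP) lies at the very end of the fingers, on their centre line; the grasp point (between the pads) lies 19 mm behind it; z points along the fingers, y is the line along which they close (so a half turn about z gives the same grasp; the last joint's range is limited). The gripper opens to 85 mm and grips with 20 to 120 N. Pads are 22 mm wide; open, the fingers measure 114 mm over their backs; the gripper's body (76 mm by 85 mm) begins 54 mm behind the grasp point. The pads swing forward as they close: fully open they stand 13 mm farther back than shut.
Start: joints at [1.153, 0.477, 0.022, 1.555, -0.011, 1.109, -0.083], TCP at [0.206, -0.643, 0.231] pointing down, gripper open.
Joint ranges: [-2.96, 2.96], [-0.34, 2.1], [-1.41, 1.46], [0.24, 2.44], [-1.37, 4.51], [0.17, 1.92], [-2.96, 2.96]. Speed limits (rad/s): [2.39, 2.39, 3.14, 3.14, 3.14, 3.14, 3.14].

## Interface

Orientations are given as a rotation vector (axis times angle).
In Python, from bench import monitor, optics, r gives the robot as it stands.
- The arm moves only by the shell command python3 -m crank 'ROWS' [OPENING] [FORCE]. ROWS is JSON, a list of rows, each a list of 2 entries, a list of its own where there are three numbers: the shift along the tool's x, y, z in cm, then the turn, a rotation vector about the tool's x, y, z in rad. A call has 1 to 5 rows; each row shifts and turns the commanded pose from where the row before left it, along the tool's axes as they then stand; what a row does not reach is not made up. A row lasts 1/10 s, in which the tool goes at most 50 mm and 8.59 degrees, less where a joint would pass 70% of its speed; a pose out of reach is approached as far as the arm can. A call is refused whole if a number of a shift passes 5 or a number of a turn 0.15, either way. A call with a gripper value outside its range is refused whole. OPENING is the finger opening in cm, from 0 to 8.54, set as the call begins (- or left out, the last holds). The fingers move at their own pace and stop on an object; FORCE is the grip in N (left out, the last holds). Time passes only in rows, so rows that do not move let the fingers close. It gives the time, the measured TCP pose, the force, the opening and the grip force at its end, in the units of the state.
- monitor.get_obs(): the state, without advancing time (a new reading comes with each control period).
- optics.grab_frame(name): name is "side" or "top"; returns (picture, depth): 480x640x3 uint8, red, green, blue; 480x640 float32, m along the optical axis (not along the pixel's ray), 0 where there is no reading.
- optics.camera_model(name): a dict with "vertical_fov" (degrees; the focal length in pixels is half the picture's height over the tangent of half this angle, whatever the lens; pixels are square), "cx", "cy" (the principal point, pixels), "R" (3x3) and "t" (3): a world point X has camera coordinates R X + t. Camera axes: x right, y down, z forward; pixel columns grow to the right and rows downward; lengths in m; the calibration is good to about 2 mm. A picture is of the moment at which its call begins. camera_model takes no time and is no camera call.
- r.hand_in(): hands the job in; it is judged then, once.
The state is a dict: "clock": time; "joints": joint angles; "qvel": joint speeds; "tau": joint torques, N m; "tcp_pos": TCP position; "orientation": TCP orientation; "contact_force": force on the tool from outside, world axes, zero at the start; "moment": the same for the moment, N m; "grip_width": finger opening in m; "gripper_force": force on a finger pad.
Only numpy, scipy, OpenCV 4.12 (cv2) and the standard library are available. Lean on these libraries where they do the work, as an engineer would, in place of code of your own. Each camera call takes 0.05 s, during which the arm holds its last target. There are 200 camera calls.

## Task

Make up two repair kits for the 3D printers from the stock between the two plywood trays. Into the long tray with three pockets put the clamp block in the longest pocket, the stepper motor in the middle pocket and the smallest gear in the smallest pocket; into the short tray with two pockets put the largest gear in the big pocket and the linear bearing in the small one. Set each part upright and flat on the floor of its pocket, and leave the middle-sized gear standing where it is.

Things in the scene. Friction and masses are not known exactly. Their poses are not given: they have to be found in the camera images.
- clamp: Clamp block of grey printed plastic, 60 mm long (x) by 36 mm wide (y) by 35 mm tall, dark round holes drawn on its top; lies with its length roughly along world x. Origin: centre of the underside. Grip it across the 36 mm width; about 60 g. It goes into its pocket with its length along the pocket's length, either way round.
- motor: Stepper motor, 42 mm square, body 36 mm tall with bright end caps and a black middle, upright, thin shaft on top (tip 54 mm above the underside). Sides along x and y. Origin: centre of the underside. Grip it by the body, across two opposite sides; about 250 g. Its sides lie parallel to its pocket's sides, any quarter turn.
- gear_small: grey printed gear standing hub up: toothed disc 30 mm across and 12 mm thick, with a plain round hub 16 mm across on top of it, 36 mm tall over all; the smallest of the three gears. Origin: centre of the underside, z up along the hub. Grip it by the hub above the disc. About 45 g.
- gear_large: grey printed gear standing hub up: toothed disc 56 mm across and 12 mm thick, with a plain round hub 24 mm across on top of it, 40 mm tall over all; the largest of the three gears. Origin: centre of the underside, z up along the hub. Grip it by the hub above the disc. About 60 g.
- bearing: Linear bearing: bright steel sleeve standing on end, 24 mm across, 45 mm tall, dark round centre on its top. Origin: centre of the underside, z up. About 90 g.
- gear_medium: grey printed gear standing hub up: toothed disc 43 mm across and 12 mm thick, with a plain round hub 20 mm across on top of it, 38 mm tall over all; the middle-sized of the three gears. Origin: centre of the underside, z up along the hub. Grip it by the hub above the disc. Not part of either kit: it stays where it is, upright.
- tray_long: Long kit tray: plywood plate 236 (x) by 82 (y) by 12 mm thick, fixed to the bench; three pockets in a row along its x, at y = 0, 9 mm deep (floor 3 mm above the underside). Origin: centre of the underside. Pockets, centre and size x by y: longest (clamp) x = -68 mm, 84 by 58 mm; middle one (motor) x = +15 mm, 66 by 66 mm; smallest (small gear) x = +83 mm, 54 by 54 mm.
- tray_short: Short kit tray: plywood plate 150 (x) by 96 (y) by 12 mm thick, fixed to the bench; two pockets along its x, at y = 0, 9 mm deep (floor 3 mm above the underside). Origin: centre of the underside. Pockets, centre and size: big (largest gear) x = -27 mm, 80 by 80 mm; small (bearing) x = +45 mm, 48 by 48 mm.
Mind the look-alikes: they are no part of the job. What is shaped like the gear_large but pink is not meant.

How it is judged:
At the end, for the whole second after the job is handed in: Each of the five parts stands in its own pocket: within 14 mm of the pocket centre along the tray's x and y, underside under 6 mm above the tray's underside, upright within 0.1 rad, at rest; the middle-sized gear is upright (0.1 rad) and within 20 mm of where it was (x of clamp in the frame of tray_long between -0.082 and -0.054 m and y of clamp in the frame of tray_long between -0.014 and 0.014 m and z of each of clamp, motor, gear_small in the frame of tray_long below 0.006 m and angle between each of clamp, motor, gear_small, gear_large, bearing, gear_medium's own z axis and vertical below 0.1 rad and linear speed of each of clamp, motor, gear_small, gear_large, bearing below 0.02 m/s and x of motor in the frame of tray_long between 0.001 and 0.029 m and y of motor in the frame of tray_long between -0.014 and 0.014 m and x of gear_small in the frame of tray_long between 0.069 and 0.097 m and y of gear_small in the frame of tray_long between -0.014 and 0.014 m and x of gear_large in the frame of tray_short between -0.041 and -0.013 m and y of gear_large in the frame of tray_short between -0.014 and 0.014 m and z of each of gear_large, bearing in the frame of tray_short below 0.006 m and x of bearing in the frame of tray_short between 0.031 and 0.059 m and y of bearing in the frame of tray_short between -0.014 and 0.014 m and distance of gear_medium from where it was at the start of the episode below 0.02 m); the robot touches nothing.
It fails at once if the middle-sized gear is moved more than 20 mm (distance of gear_medium from where it was at the start of the episode above 0.02 m).
It also fails if it takes over 112 s, if anything falls off the work surface, if the arm or the gripper's body presses on something with over 40 N, if the wrist force passes 120 N, or if a joint passes its speed limit or range.

## Working session

There is one attempt and no reset: what is moved stays moved. The work goes in short steps, Python scripts to look and compute and a shell command to move; the robot and the scene stay as the last step left them, time stands still between calls to the robot, and variables do not carry over. Pictures are saved under pics/ and viewed, at most 14 in all, crops included, and the job is handed in when it is done.

```bash
ls; mkdir -p pics; cat > h.py <<'E'
import numpy as np, cv2
from bench import monitor, optics, r
def cam(n):
    m=optics.camera_model(n); f=240/np.tan(np.radians(m["vertical_fov"])/2)
    return f,m["cx"],m["cy"],np.array(m["R"]),np.array(m["t"])
def px2w(n,u,v,z):
    f,cx,cy,R,t=cam(n); d=R.T@np.array([(u-cx)/f,(v-cy)/f,1]); o=-R.T@t
    return o+d*(z-o[2])/d[2]
def cloud(n,depth):
    f,cx,cy,R,t=cam(n); v,u=np.mgrid[:480,:640]
    P=np.stack([(u-cx)/f*depth,(v-cy)/f*depth,depth],-1)
    return (P-t)@R
def st():
    s=monitor.get_obs(); print({k:np.round(s[k],4).tolist() for k in("clock","joints","tcp_pos","orientation","contact_force","grip_width","gripper_force")})
E
python3 - <<'E'
from h import *
st()
for n in("top","side"):
    p,d=optics.grab_frame(n); cv2.imwrite(f"pics/{n}0.png",p[...,::-1]); np.savez(f"{n}0.npz",p=p,d=d)
    m=optics.camera_model(n); print(n,m, "campos",-np.array(m["R"]).T@np.array(m["t"]))
E
```

```text
pics
{'clock': 0.0, 'joints': [1.1529, 0.4778, 0.0223, 1.5565, -0.0114, 1.1093, -0.0831], 'tcp_pos': [0.2056, -0.6423, 0.2303], 'orientation': [-3.1022, -0.4845, 0.0007], 'contact_force': [-0.0797, -0.0229, -0.1953], 'grip_width': 0.0855, 'gripper_force': 0.0}
top {'vertical_fov': 45.81141009439242, 'cx': 315.1630854599565, 'cy': 235.54833718452943, 'R': array([[ 0.00322764, -0.99988795, -0.01461754],
       [-0.99874546, -0.0024928 , -0.05001295],
       [ 0.04997091,  0.01476063, -0.99864159]]), 't': array([0.01114023, 0.56125369, 1.05710778])} campos [ 0.50768898 -0.00306549  1.08390459]
side {'vertical_fov': 51.83085759081219, 'cx': 314.4130213757814, 'cy': 243.7027930746034, 'R': array([[ 0.87000798, -0.49290344, -0.01150229],
       [-0.31239683, -0.53305272, -0.78629703],
       [ 0.38143719,  0.68767797, -0.6177416 ]]), 't': array([-0.50662204,  0.2034627 ,  0.57129371])} campos [ 0.28641366 -0.5341255   0.50706669]
```

View pics/top0.png

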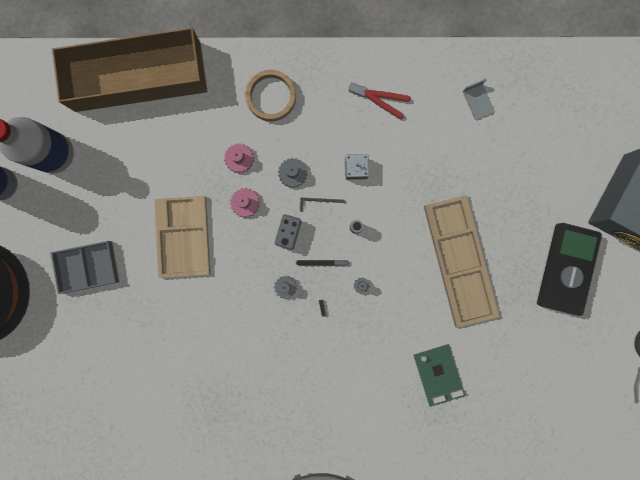

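View pics/side0.png

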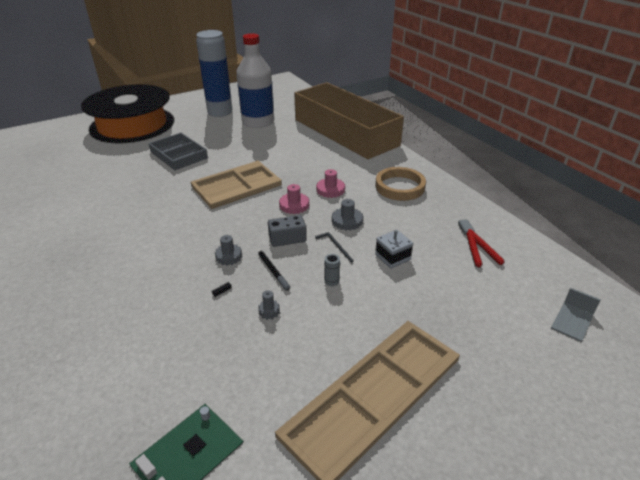

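The top view shows the clamp at (289,232), motor (357,166), bearing (357,228) and grey gears at (293,172), (286,288) and (363,286). The pink look-alikes are at (238,158) and (245,202). The long tray is at (462,262) with its longest pocket at the bottom, and the short tray is at (183,237) with its big pocket at the bottom.

```bash
python3 - <<'E'
from h import *
d=np.load("top0.npz"); p=d["p"]; D=d["d"]; W=cloud("top",D)
print("bench z",np.median(W[300:400,250:350,2]))
H=W[...,2]
for n,(u,v),hh in[("clamp",(289,232),.035),("motor",(357,166),.036),("glarge",(293,172),.04),("gmed",(286,288),.038),("gsmall",(363,286),.036),("bearing",(357,228),.045)]:
    m=np.zeros((480,640),bool); m[v-26:v+26,u-26:u+26]=1
    m&=(D>0)
    full=m&(H>.007); 
    lab,L,stt,C=cv2.connectedComponentsWithStats(full.astype(np.uint8)); L=L==(1+np.argmax(stt[1:,4])); 
    top=L&(abs(H-hh)<.006)
    def info(M):
        rr=cv2.minAreaRect(W[M][:,:2].astype(np.float32)*1000)
        return np.round(np.median(W[M],0),4).tolist(),np.round(W[M].mean(0)[:2],4).tolist(),np.round(rr[0],1).tolist(),np.round(rr[1],1).tolist(),round(rr[2],1)
    print(n,"full",info(L)); print("   top",info(top), "maxz",H[L].max().round(4))
hsv=cv2.cvtColor(p,cv2.COLOR_RGB2HSV)
wood=cv2.inRange(hsv,(8,50,90),(28,200,255))
lab,L,stt,C=cv2.connectedComponentsWithStats(wood)
for n,(u,v) in[("long",(462,262)),("short",(183,237))]:
    c=[i for i in range(1,lab) if abs(C[i]-[u,v]).max()<20 and stt[i,4]>500]
    M=np.isin(L,c)
    px=np.argwhere(M)[:,::-1]
    P=np.array([px2w("top",a,b,.012)[:2] for a,b in cv2.convexHull(px.astype(np.int32))[:,0]])
    rr=cv2.minAreaRect((P*1000).astype(np.float32)); print(n,rr,stt[c,4].tolist(), "box",np.round(cv2.boxPoints(rr)).tolist(), np.median(H[M]))
sc=p[130:320,220:400,::-1]; cv2.imwrite("pics/crop.png",cv2.resize(sc,None,fx=3,fy=3,interpolation=cv2.INTER_CUBIC))
E
```

```text
bench z 0.00011624044811603
clamp full ([0.5668, 0.0627, 0.0348], [0.5675, 0.0628], [568.0, 63.6], [36.2, 60.0], 74.3)
   top ([0.5668, 0.0629, 0.0349], [0.5676, 0.0635], [568.0, 63.5], [36.0, 60.2], 73.7) maxz 0.0402
motor full ([0.689, -0.0648, 0.0362], [0.6892, -0.0649], [691.2, -65.1], [42.6, 42.0], 1.7)
   top ([0.6905, -0.0648, 0.0365], [0.6908, -0.0651], [691.3, -65.1], [42.8, 41.6], 0.8) maxz 0.0591
glarge full ([0.6799, 0.0553, 0.013], [0.6809, 0.0557], [682.6, 55.9], [54.7, 55.1], 21.6)
   top ([0.6815, 0.0557, 0.0402], [0.682, 0.0559], [681.6, 55.7], [22.2, 22.4], 0.1) maxz 0.0467
gmed full ([0.4652, 0.0675, 0.013], [0.4648, 0.0684], [464.5, 68.8], [40.6, 41.9], 14.2)
   top ([0.4644, 0.0692, 0.0384], [0.4646, 0.0687], [464.3, 68.4], [18.3, 18.3], 44.1) maxz 0.044
gsmall full ([0.4685, -0.0739, 0.0132], [0.4681, -0.0743], [468.1, -75.1], [28.1, 26.9], 34.5)
   top ([0.4675, -0.0742, 0.0358], [0.4679, -0.0747], [467.5, -74.8], [14.7, 13.1], 0.9) maxz 0.0387
bearing full ([0.5772, -0.0626, 0.045], [0.5769, -0.0631], [577.6, -64.0], [23.1, 22.5], 84.2)
   top ([0.5773, -0.0642, 0.0453], [0.5775, -0.064], [577.7, -63.9], [22.2, 21.6], 23.8) maxz 0.0502
long ((515.0784912109375, -261.3594665527344), (234.63229370117188, 83.43273162841797), 14.251485824584961) [5569] box [[391.0, -250.0], [412.0, -331.0], [639.0, -273.0], [619.0, -192.0]] 0.004710742664390269
short ((559.61767578125, 266.40655517578125), (149.45462036132812, 96.48551177978516), 3.916139602661133) [3879] box [[482.0, 309.0], [488.0, 213.0], [637.0, 223.0], [631.0, 320.0]] 0.005121997255506492
```

View pics/crop.png

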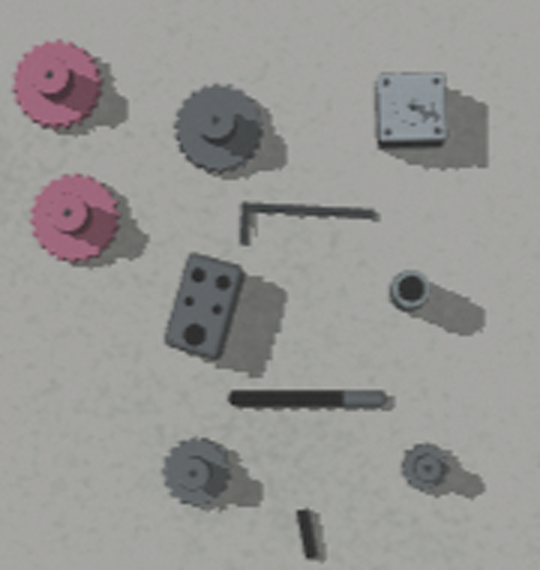

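All sizes and heights match the list. Of the grey gears, (293,172) is the 55 mm large one, (286,288) the 42 mm medium one and (363,286) the 28 mm small one. The crop confirms this, and the pink pair is excluded. First I square the tool to world axes and set off for the small gear.

```bash
python3 -m crank '[[[0,0,0],[0,0,0.15]],[[0,0,0],[0,0,0.15]],[[0,0,0],[0,0,0.01]],[[1.7,-3.8,0],[0,0,0]],[[1.7,-3.8,0],[0,0,0]]]' 4 30
python3 -m crank '[[[1.7,-3.8,0.6],[0,0,0]],[[1.7,-3.8,0.6],[0,0,0]],[[1.7,-3.8,0.6],[0,0,0]],[[1.7,-3.8,0.6],[0,0,0]],[[1.7,-3.8,0.6],[0,0,0]]]'
python3 -m crank '[[[1.7,-3.8,0.6],[0,0,0]],[[1.7,-3.8,0.6],[0,0,0]],[[1.7,-3.8,0.6],[0,0,0]],[[1.7,-3.8,0.6],[0,0,0]],[[0,0,0],[0,0,0]]]'
python3 -c "from h import *; st()"
```

```text
clock: 0.6
tcp_pos: [0.2393, -0.5664, 0.2306]
orientation: [-3.141, -0.003, 0.001]
contact_force: [0.9, -0.8, 0.1]
grip_width: 0.0401
gripper_force: 0.0
clock: 1.1
tcp_pos: [0.3252, -0.3752, 0.2011]
orientation: [3.141, 0.006, -0.0]
contact_force: [-0.2, 0.9, -0.6]
grip_width: 0.04
gripper_force: 0.0
clock: 1.6
tcp_pos: [0.3948, -0.2195, 0.1768]
orientation: [-3.14, -0.02, 0.0]
contact_force: [-1.1, 0.6, 0.3]
grip_width: 0.0399
gripper_force: 0.0
{'clock': 1.6, 'joints': [0.5093, 0.1863, -0.1545, 2.1161, 0.0357, 0.8425, -1.2246], 'tcp_pos': [0.3948, -0.2195, 0.1768], 'orientation': [-3.1395, -0.0196, 0.0002], 'contact_force': [-1.1314, 0.5747, 0.3345], 'grip_width': 0.0399, 'gripper_force': 0.0}
```

```bash
python3 -m crank '[[[1.8,-3.6,1],[0,0,0.01]],[[1.8,-3.6,1],[0,0,0]],[[1.8,-3.6,2],[0,0,0]],[[1.9,-3.7,2],[0,0,0]],[[0,0,2],[0,0,0]]]'
python3 -m crank '[[[0,0,1],[0,0,0]],[[0,0,0],[0,0,0]],[[0,0,0],[0,0,0]]]'
python3 - <<'E'
from h import *
st(); p,d=optics.grab_frame("top"); cv2.imwrite("pics/t1.png",cv2.resize(p[200:360,260:460,::-1],None,fx=3,fy=3))
p,d=optics.grab_frame("side"); cv2.imwrite("pics/s1.png",p[...,::-1])
E
```

```text
clock: 2.1
tcp_pos: [0.4702, -0.0752, 0.0972]
orientation: [-3.139, -0.002, -0.006]
contact_force: [0.2, -0.8, -0.4]
grip_width: 0.0405
gripper_force: 0.0
clock: 2.4
tcp_pos: [0.4668, -0.0818, 0.0877]
orientation: [3.141, -0.018, -0.0]
contact_force: [-1.6, -0.0, 0.3]
grip_width: 0.0401
gripper_force: 0.0
{'clock': 2.4, 'joints': [0.2306, 0.3663, -0.2242, 2.1364, 0.1326, 0.6516, -1.6669], 'tcp_pos': [0.4668, -0.0818, 0.0877], 'orientation': [3.141, -0.0177, -0.0002], 'contact_force': [-1.618, -0.0153, 0.284], 'grip_width': 0.0401, 'gripper_force': 0.0}
```

View pics/s1.png

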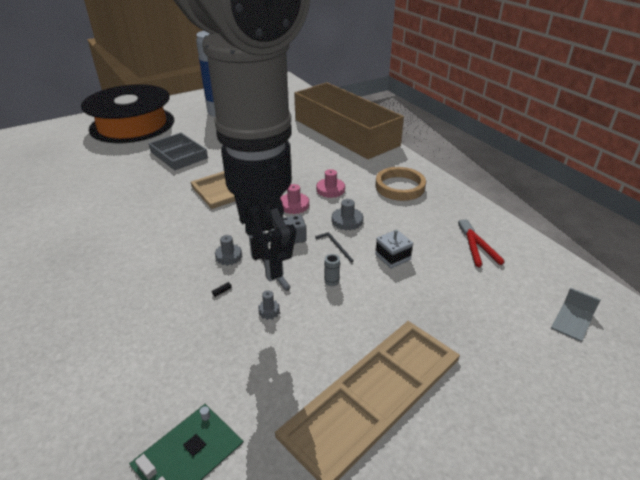

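The gripper hangs above the small gear (side view, gear at (268,305)), about 7 mm off in y. I correct that and go down.

```bash
python3 -m crank '[[[0.1,-0.7,1.5],[0,0,0]],[[0,0,1.5],[0,0,0]],[[0,0,1],[0,0,0]],[[0,0,0],[0,0,0]],[[0,0,0],[0,0,0]]]'
python3 -c "from h import *; st()"
```

```text
clock: 3.0
tcp_pos: [0.4683, -0.0739, 0.0477]
orientation: [3.141, -0.017, 0.001]
contact_force: [1.1, 1.6, -0.0]
grip_width: 0.0399
gripper_force: 0.0
{'clock': 3.0, 'joints': [0.1979, 0.4381, -0.2079, 2.1574, 0.1659, 0.5602, -1.7132], 'tcp_pos': [0.4683, -0.0739, 0.0477], 'orientation': [3.1414, -0.0168, 0.0007], 'contact_force': [1.0798, 1.5656, -0.0224], 'grip_width': 0.0399, 'gripper_force': 0.0}
```

```bash
python3 -m crank '[[[0,0,1.6],[0,0,0]],[[0,0,1.7],[0,0,0]],[[0,0,0],[0,0,0]],[[0,0,0],[0,0,0]]]'
python3 -m crank '[[[0,0,0],[0,0,0]],[[0,0,0],[0,0,0]],[[0,0,0],[0,0,0]],[[0,0,0],[0,0,0]],[[0,0,0],[0,0,0]]]' 0.5 40
python3 -m crank '[[[0,0,-2],[0,0,0]],[[0,0,-3],[0,0,0]],[[0,0,-3],[0,0,0]],[[0,0,0],[0,0,0]],[[0,0,0],[0,0,0]]]'
```

```text
clock: 3.4
tcp_pos: [0.4683, -0.0736, 0.0149]
orientation: [3.141, -0.016, 0.0]
contact_force: [0.9, 0.2, -0.1]
grip_width: 0.0399
gripper_force: 0.0
clock: 3.9
tcp_pos: [0.4688, -0.0736, 0.0153]
orientation: [3.141, -0.016, 0.003]
contact_force: [-1.2, -0.1, 6.9]
grip_width: 0.0144
gripper_force: 38.9
clock: 4.4
tcp_pos: [0.4685, -0.0737, 0.095]
orientation: [3.141, -0.016, 0.003]
contact_force: [-0.2, 0.7, -1.0]
grip_width: 0.0143
gripper_force: 39.1
```

```bash
python3 -m crank '[[[2.5,3.3,0],[0,0,0]],[[2.6,3.3,0],[0,0,0]],[[2.6,3.3,0],[0,0,0]],[[2.6,3.3,0],[0,0,0]],[[2.6,3.4,0],[0,0,0]]]'
python3 -m crank '[[[0,0,1.5],[0,0,0]],[[0,0,1.5],[0,0,0]],[[0,0,0],[0,0,0]],[[0,0,0],[0,0,0]]]'
python3 - <<'E'
from h import *
st(); p,d=optics.grab_frame("top"); cv2.imwrite("pics/t2.png",cv2.resize(p[150:350,340:540,::-1],None,fx=3,fy=3))
p,d=optics.grab_frame("side"); cv2.imwrite("pics/s2.png",p[...,::-1])
E
```

```text
clock: 4.9
tcp_pos: [0.5952, -0.2418, 0.0925]
orientation: [-3.141, 0.016, 0.004]
contact_force: [0.1, 0.3, -0.2]
grip_width: 0.0143
gripper_force: 39.1
clock: 5.3
tcp_pos: [0.5941, -0.239, 0.0631]
orientation: [-3.14, 0.013, 0.004]
contact_force: [-0.1, -0.1, 0.4]
grip_width: 0.0143
gripper_force: 39.2
{'clock': 5.3, 'joints': [0.4112, 0.6176, -0.1733, 1.755, 0.1409, 0.7841, -1.4101], 'tcp_pos': [0.5941, -0.239, 0.0631], 'orientation': [-3.1401, 0.0131, 0.0044], 'contact_force': [-0.1442, -0.0766, 0.3914], 'grip_width': 0.0143, 'gripper_force': 39.1796}
```

View pics/s2.png

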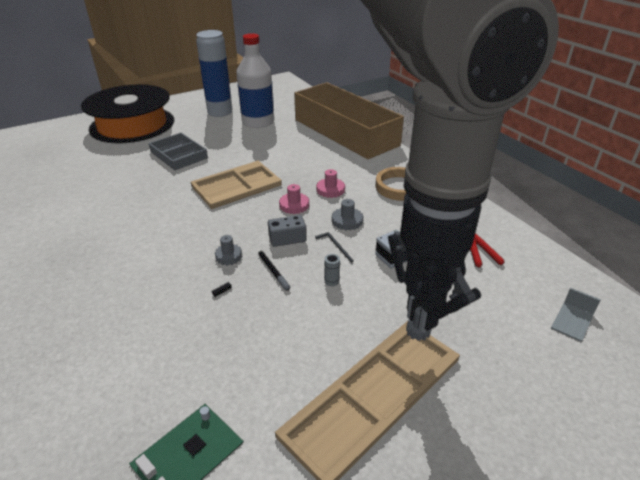

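The gear is held straight above the smallest pocket (418,330). I lower and release, then go over the motor.

```bash
python3 -m crank '[[[0.1,0.1,1.5],[0,0,0]],[[0,0,1.5],[0,0,0]],[[0,0,1.0],[0,0,0]],[[0,0,0.4],[0,0,0]],[[0,0,0],[0,0,0]]]'
python3 -m crank '[[[0,0,0],[0,0,0]],[[0,0,0],[0,0,0]],[[0,0,0],[0,0,0]],[[0,0,0],[0,0,0]]]' 3.2
python3 -m crank '[[[0,0,-2],[0,0,0]],[[0,0,-3],[0,0,0]],[[0,0,-3],[0,0,0]],[[0,0,-2],[0,0,0]],[[0,0,0],[0,0,0]]]'
python3 -m crank '[[[1.9,-3.5,0],[0,0,0]],[[1.9,-3.5,0],[0,0,0]],[[1.9,-3.5,0],[0,0,0]],[[1.9,-3.5,0],[0,0,0]],[[1.9,-3.5,0],[0,0,0]]]' 6.5
python3 -m crank '[[[0,0,2],[0,0,0]],[[0,0,0],[0,0,0]],[[0,0,0],[0,0,0]]]'
python3 -c "
from h import *; st()
p,D=optics.grab_frame('top');W=cloud('top',D)
m=np.zeros((480,640),bool);m[180:245,425:480]=1;m&=(W[...,2]>.032)&(W[...,2]<.045)
print(m.sum(),W[m].mean(0))"
```

```text
clock: 5.9
tcp_pos: [0.5958, -0.2416, 0.0193]
orientation: [-3.141, 0.016, 0.002]
contact_force: [-0.1, 0.4, -0.2]
grip_width: 0.014
gripper_force: 39.3
clock: 6.3
tcp_pos: [0.5965, -0.2419, 0.0205]
orientation: [3.141, -0.016, 0.001]
contact_force: [-0.6, -0.7, -0.0]
grip_width: 0.032
gripper_force: 0.0
clock: 6.8
tcp_pos: [0.5986, -0.2425, 0.1239]
orientation: [3.14, -0.016, 0.01]
contact_force: [0.2, 0.3, -0.6]
grip_width: 0.0318
gripper_force: 0.0
clock: 7.3
tcp_pos: [0.6932, -0.0664, 0.1191]
orientation: [3.141, -0.016, -0.002]
contact_force: [0.2, 0.1, -0.8]
grip_width: 0.0652
gripper_force: 0.0
clock: 7.6
tcp_pos: [0.6919, -0.0691, 0.0991]
orientation: [3.141, -0.018, -0.004]
contact_force: [-0.4, -0.4, 0.5]
grip_width: 0.0647
gripper_force: 0.0
{'clock': 7.6, 'joints': [0.138, 0.6496, -0.1892, 1.5926, 0.1451, 0.916, -1.6845], 'tcp_pos': [0.6919, -0.0691, 0.0991], 'orientation': [3.1406, -0.0179, -0.0045], 'contact_force': [-0.4268, -0.4002, 0.5109], 'grip_width': 0.0647, 'gripper_force': 0.0}
17 [ 0.59658404 -0.24651489  0.0392955 ]
```

```bash
python3 -m crank '[[[0,-0.4,2],[0,0,-0.02]],[[0,0,2],[0,0,0]],[[0,0,2],[0,0,0]],[[0,0,1],[0,0,0]],[[0,0,0],[0,0,0]]]'
python3 -m crank '[[[0,0,1],[0,0,0]],[[0,0,0.6],[0,0,0]],[[0,0,0],[0,0,0]],[[0,0,0],[0,0,0]]]'
python3 -m crank '[[[0,0,0],[0,0,0]],[[0,0,0],[0,0,0]],[[0,0,0],[0,0,0]],[[0,0,0],[0,0,0]],[[0,0,0],[0,0,0]]]' 3 70
python3 -m crank '[[[0,0,-1],[0,0,0]],[[0,0,-2],[0,0,0]],[[0,0,-3],[0,0,0]],[[0,0,-3],[0,0,0]],[[0,0,0],[0,0,0]]]'
python3 -c "from h import *; st()"
```

```text
clock: 8.15
tcp_pos: [0.6921, -0.0651, 0.0293]
orientation: [3.141, 0.013, -0.004]
contact_force: [0.9, 0.2, -1.1]
grip_width: 0.065
gripper_force: 0.0
clock: 8.55
tcp_pos: [0.6933, -0.0638, 0.0145]
orientation: [3.141, 0.015, 0.0]
contact_force: [-0.0, 1.3, -0.2]
grip_width: 0.0652
gripper_force: 0.0
clock: 9.05
tcp_pos: [0.6939, -0.0637, 0.0152]
orientation: [3.142, 0.015, 0.002]
contact_force: [-0.4, -0.1, 6.6]
grip_width: 0.041
gripper_force: 71.8
clock: 9.55
tcp_pos: [0.696, -0.0639, 0.1091]
orientation: [3.141, 0.015, 0.012]
contact_force: [-0.2, -0.2, -1.8]
grip_width: 0.0407
gripper_force: 71.2
{'clock': 9.55, 'joints': [0.1362, 0.6392, -0.1972, 1.586, 0.1475, 0.9236, -1.6726], 'tcp_pos': [0.696, -0.0639, 0.1091], 'orientation': [3.1413, 0.015, 0.0116], 'contact_force': [-0.2162, -0.2495, -1.7581], 'grip_width': 0.0407, 'gripper_force': 71.1515}
```

```bash
python3 -m crank '[[[-3.3,3.8,0],[0,0,0]],[[-3.3,3.8,0],[0,0,0]],[[-3.3,3.8,0],[0,0,0]],[[-3.3,3.9,0],[0,0,0]],[[-3.4,3.9,0],[0,0,0]]]'
python3 -m crank '[[[0,0,0],[0,0,-0.1]],[[0,0,1.5],[0,0,-0.1]],[[0,0,1.5],[0,0,-0.04]],[[0,0,0],[0,0,0]],[[0,0,0],[0,0,0]]]'
python3 - <<'E'
from h import *
st(); p,d=optics.grab_frame("side"); cv2.imwrite("pics/s3.png",p[...,::-1])
E
```

```text
clock: 10.05
tcp_pos: [0.5291, -0.2556, 0.1032]
orientation: [-3.141, -0.016, 0.003]
contact_force: [0.1, -1.5, -2.1]
grip_width: 0.0402
gripper_force: 71.3
clock: 10.55
tcp_pos: [0.531, -0.2538, 0.0733]
orientation: [-3.116, -0.39, 0.003]
contact_force: [-0.3, -0.2, -2.5]
grip_width: 0.0406
gripper_force: 71.3
{'clock': 10.55, 'joints': [0.5253, 0.5412, -0.242, 1.8763, 0.1821, 0.7475, -1.1398], 'tcp_pos': [0.531, -0.2538, 0.0733], 'orientation': [-3.1161, -0.3895, 0.0028], 'contact_force': [-0.2779, -0.1947, -2.5196], 'grip_width': 0.0406, 'gripper_force': 71.2615}
```

View pics/s3.png

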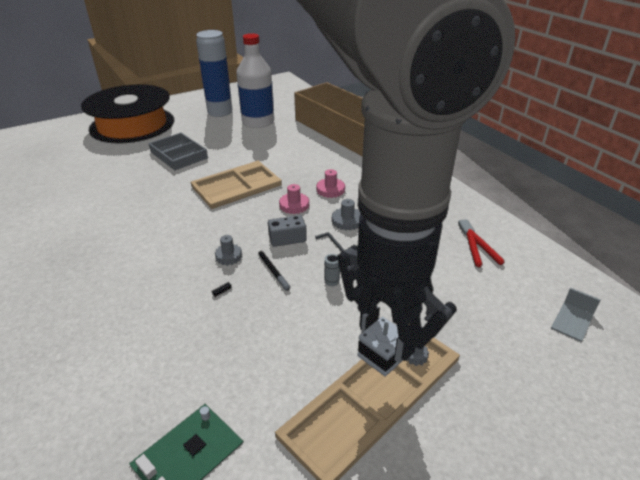

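The motor is held parallel above the middle pocket (380,345). Lowering and releasing it, then on towards the clamp.

```bash
python3 -m crank '[[[0,0.4,1.5],[0,0,0]],[[0,0,1.5],[0,0,0]],[[0,0,1.3],[0,0,0]],[[0,0,0.6],[0,0,0]],[[0,0,0],[0,0,0]]]'
python3 -m crank '[[[0,0,0.4],[0,0,0]],[[0,0,0],[0,0,0]],[[0,0,0],[0,0,0]]]'
python3 -c "from h import *; st()"
```

```text
clock: 11.1
tcp_pos: [0.5315, -0.2578, 0.0237]
orientation: [-3.116, -0.391, 0.004]
contact_force: [-0.5, 0.3, -2.7]
grip_width: 0.0405
gripper_force: 71.4
clock: 11.4
tcp_pos: [0.5328, -0.2585, 0.0217]
orientation: [3.117, 0.391, 0.001]
contact_force: [0.5, 0.6, -2.6]
grip_width: 0.0404
gripper_force: 71.4
{'clock': 11.4, 'joints': [0.5141, 0.6208, -0.2211, 1.8896, 0.2116, 0.653, -1.1567], 'tcp_pos': [0.5328, -0.2585, 0.0217], 'orientation': [3.1168, 0.3913, 0.0009], 'contact_force': [0.4673, 0.5787, -2.5541], 'grip_width': 0.0404, 'gripper_force': 71.4068}
```

```bash
python3 -m crank '[[[0,0,0.2],[0,0,0]],[[0,0,0.1],[0,0,0]],[[0,0,0],[0,0,0]],[[0,0,0],[0,0,0]]]'
python3 -m crank '[[[0,0,0],[0,0,0]],[[0,0,0],[0,0,0]],[[0,0,0],[0,0,0]],[[0,0,0],[0,0,0]]]' 5.6
python3 -m crank '[[[0,0,-2],[0,0,0]],[[0,0,-3],[0,0,0]],[[0,0,-3],[0,0,0]],[[0,0,-2],[0,0,0]],[[0,0,0],[0,0,0]]]'
python3 -m crank '[[[0,0,0],[0,0,0.14]],[[0,0,0],[0,0,0.14]],[[0,0,0],[0,0,0.14]],[[0,0,0],[0,0,0.1]],[[0,0,0],[0,0,0]]]' 5.2
python3 -m crank '[[[-0.7,-4,0],[0,0,0]],[[-0.7,-4,0],[0,0,0]],[[-0.7,-4,0],[0,0,0]],[[-0.7,-4,0],[0,0,0]],[[-0.7,-4,0],[0,0,0]]]'
python3 -m crank '[[[-0.7,-4,0],[0,0,0]],[[-0.6,-4,0],[0,0,0]],[[-0.5,-4,0],[0,0,0]],[[0,0,0],[0,0,0]],[[0,0,0],[0,0,0]]]'
python3 -c "
from h import *; st()
p,D=optics.grab_frame('top');W=cloud('top',D);cv2.imwrite('pics/t4.png',cv2.resize(p[150:350,270:540,::-1],None,fx=2.9,fy=2.9))
m=np.zeros((480,640),bool);m[180:330,425:500]=1
for a,b in((.03,.0375),(.0375,.042)):
  k=m&(W[...,2]>a)&(W[...,2]<b); print(k.sum(),W[k].mean(0) if k.any() else 0)"
```

```text
clock: 11.8
tcp_pos: [0.5325, -0.2584, 0.0183]
orientation: [3.117, 0.391, 0.0]
contact_force: [0.9, -0.6, -2.5]
grip_width: 0.04
gripper_force: 71.4
clock: 12.2
tcp_pos: [0.5328, -0.2584, 0.0185]
orientation: [3.117, 0.391, 0.001]
contact_force: [-0.7, -0.3, 0.5]
grip_width: 0.0561
gripper_force: 0.0
clock: 12.7
tcp_pos: [0.5347, -0.2592, 0.1216]
orientation: [3.114, 0.391, 0.008]
contact_force: [-0.1, -0.8, -1.3]
grip_width: 0.056
gripper_force: 0.0
clock: 13.2
tcp_pos: [0.5321, -0.2581, 0.1175]
orientation: [3.113, -0.424, -0.002]
contact_force: [0.3, -0.3, -0.2]
grip_width: 0.0518
gripper_force: 0.0
clock: 13.7
tcp_pos: [0.5519, -0.0547, 0.1179]
orientation: [3.114, -0.418, -0.001]
contact_force: [1.2, 0.7, 1.1]
grip_width: 0.0519
gripper_force: 0.0
clock: 14.2
tcp_pos: [0.5666, 0.0653, 0.1178]
orientation: [3.114, -0.415, -0.001]
contact_force: [0.4, -1.5, 0.2]
grip_width: 0.0522
gripper_force: 0.0
{'clock': 14.2, 'joints': [-0.0645, 0.4497, -0.203, 1.8985, 0.1215, 0.8058, -2.1683], 'tcp_pos': [0.5666, 0.0653, 0.1178], 'orientation': [3.1139, -0.4154, -0.0011], 'contact_force': [0.3777, -1.5098, 0.1776], 'grip_width': 0.0522, 'gripper_force': 0.0}
151 [ 0.53805452 -0.25449833  0.03588599]
388 [ 0.53703886 -0.25749091  0.0395666 ]
```

View pics/t4.png

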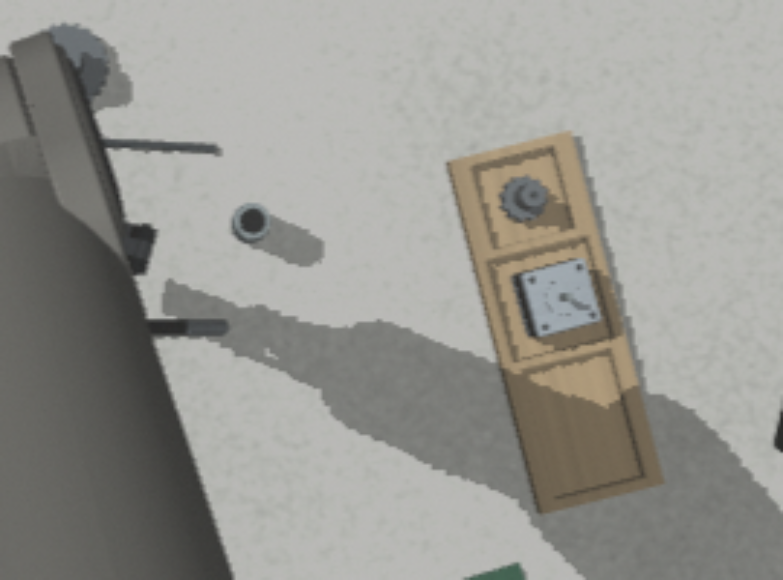

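The top crop shows the small gear and the motor seated square in their pockets. The gripper is over the clamp and goes down.

```bash
python3 -m crank '[[[0.2,0.1,2.5],[0,0,0]],[[0,0,2.5],[0,0,0]],[[0,0,2],[0,0,0]],[[0,0,1],[0,0,0]],[[0,0,0],[0,0,0]]]'
python3 -m crank '[[[0,0,1.2],[0,0,0]],[[0,0,1.1],[0,0,0]],[[0,0,0],[0,0,0]],[[0,0,0],[0,0,0]]]'
python3 -m crank '[[[0,0,0],[0,0,0]],[[0,0,0],[0,0,0]],[[0,0,0],[0,0,0]],[[0,0,0],[0,0,0]],[[0,0,0],[0,0,0]]]' 2.5 50
python3 -m crank '[[[0,0,-1],[0,0,0]],[[0,0,-2],[0,0,0]],[[0,0,-3],[0,0,0]],[[0,0,-3],[0,0,0]],[[0,0,0],[0,0,0]]]'
python3 -c "from h import *; st()"
```

```text
clock: 14.75
tcp_pos: [0.5675, 0.061, 0.037]
orientation: [3.111, -0.425, -0.004]
contact_force: [-1.0, -0.1, 0.1]
grip_width: 0.052
gripper_force: 0.0
clock: 15.15
tcp_pos: [0.5684, 0.0627, 0.0152]
orientation: [3.113, -0.423, -0.0]
contact_force: [0.3, -0.8, 0.3]
grip_width: 0.0518
gripper_force: 0.0
clock: 15.65
tcp_pos: [0.5691, 0.0628, 0.016]
orientation: [-3.113, 0.423, -0.002]
contact_force: [-0.6, 0.4, 5.7]
grip_width: 0.0347
gripper_force: 51.3
clock: 16.15
tcp_pos: [0.5711, 0.0631, 0.1096]
orientation: [-3.111, 0.423, -0.011]
contact_force: [0.5, 0.1, -0.4]
grip_width: 0.0349
gripper_force: 50.6
{'clock': 16.15, 'joints': [-0.0616, 0.4633, -0.2007, 1.8996, 0.1273, 0.7838, -2.1727], 'tcp_pos': [0.5711, 0.0631, 0.1096], 'orientation': [-3.1108, 0.4234, -0.0106], 'contact_force': [0.4621, 0.0902, -0.4334], 'grip_width': 0.0349, 'gripper_force': 50.6372}
```

```bash
python3 -m crank '[[[0,0,0],[0,0,-0.13]],[[0,0,0],[0,0,-0.13]],[[0,0,0],[0,0,-0.13]],[[0,0,0],[0,0,-0.13]],[[0,0,0],[0,0,0]]]'
python3 -m crank '[[[-2.2,3.3,0],[0,0,0]],[[-2.2,3.3,0],[0,0,0]],[[-2.2,3.3,0],[0,0,0]],[[-2.2,3.3,0],[0,0,0]],[[-2.2,3.3,0],[0,0,0]]]'
python3 -m crank '[[[-2.2,3.4,0],[0,0,0]],[[-2.3,3.4,0],[0,0,0]],[[-2.3,3.4,0],[0,0,0]],[[-2.3,3.4,0],[0,0,0]],[[0,0,0],[0,0,0]]]'
python3 -m crank '[[[0,0,2],[0,0,0]],[[0,0,1.5],[0,0,0]],[[0,0,0],[0,0,0]],[[0,0,0],[0,0,0]]]'
python3 - <<'E'
from h import *
st(); p,d=optics.grab_frame("side"); cv2.imwrite("pics/s5.png",p[...,::-1])
E
```

```text
clock: 16.65
tcp_pos: [0.5679, 0.0623, 0.1047]
orientation: [-3.117, -0.393, 0.002]
contact_force: [0.2, -0.2, 0.4]
grip_width: 0.0351
gripper_force: 50.6
clock: 17.15
tcp_pos: [0.5017, -0.1258, 0.1051]
orientation: [-3.118, -0.385, 0.001]
contact_force: [1.1, 0.0, -0.1]
grip_width: 0.0349
gripper_force: 50.6
clock: 17.65
tcp_pos: [0.4446, -0.2851, 0.105]
orientation: [3.117, 0.37, -0.004]
contact_force: [-0.2, 0.3, -0.3]
grip_width: 0.0353
gripper_force: 50.6
clock: 18.05
tcp_pos: [0.4481, -0.2782, 0.0703]
orientation: [-3.117, -0.389, 0.001]
contact_force: [-0.4, 0.1, -0.5]
grip_width: 0.0351
gripper_force: 50.6
{'clock': 18.05, 'joints': [0.636, 0.4674, -0.2464, 2.0229, 0.1772, 0.672, -1.0464], 'tcp_pos': [0.4481, -0.2782, 0.0703], 'orientation': [-3.1168, -0.3894, 0.0009], 'contact_force': [-0.3921, 0.0801, -0.4732], 'grip_width': 0.0351, 'gripper_force': 50.6016}
```

View pics/s5.png

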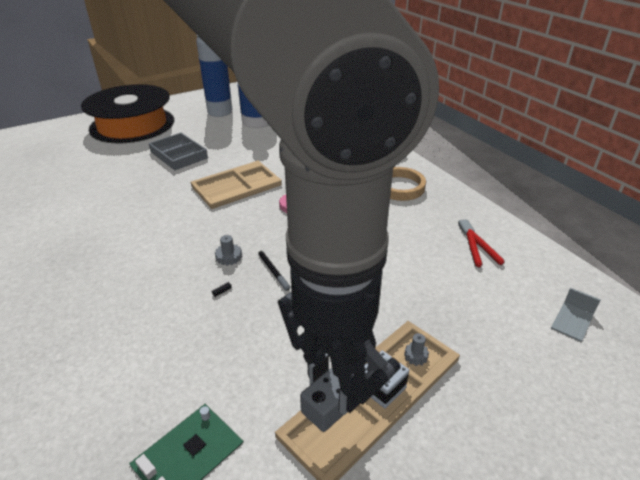

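The clamp is held level along its pocket (322,400), so I lower it.

```bash
python3 -m crank '[[[0.1,0,1.5],[0,0,0]],[[0,0,1.5],[0,0,0]],[[0,0,1.3],[0,0,0]],[[0,0,0.5],[0,0,0]],[[0,0,0],[0,0,0]]]'
python3 -m crank '[[[0,0,0.2],[0,0,0]],[[0,0,0],[0,0,0]],[[0,0,0],[0,0,0]]]'
python3 -c "from h import *; st()"
```

```text
clock: 18.6
tcp_pos: [0.4489, -0.2782, 0.022]
orientation: [-3.117, -0.391, 0.001]
contact_force: [-0.7, -1.5, -0.7]
grip_width: 0.0351
gripper_force: 50.6
clock: 18.9
tcp_pos: [0.4494, -0.2786, 0.0207]
orientation: [3.117, 0.391, 0.001]
contact_force: [-0.0, -0.0, -0.8]
grip_width: 0.0348
gripper_force: 50.6
{'clock': 18.9, 'joints': [0.6133, 0.5504, -0.2208, 2.0411, 0.2139, 0.5705, -1.0776], 'tcp_pos': [0.4494, -0.2786, 0.0207], 'orientation': [3.1167, 0.3912, 0.001], 'contact_force': [-0.021, -0.0054, -0.7548], 'grip_width': 0.0348, 'gripper_force': 50.6026}
```

```bash
python3 -m crank '[[[0,0,0.2],[0,0,0]],[[0,0,0],[0,0,0]],[[0,0,0],[0,0,0]]]'
python3 -m crank '[[[0,0,0],[0,0,0]],[[0,0,0],[0,0,0]],[[0,0,0],[0,0,0]],[[0,0,0],[0,0,0]]]' 5
python3 -m crank '[[[0,0,-2],[0,0,0]],[[0,0,-3],[0,0,0]],[[0,0,-3],[0,0,0]],[[0,0,-2],[0,0,0]],[[0,0,0],[0,0,0]]]'
python3 -m crank '[[[0,0,0],[0,0,0.12]],[[0,0,0],[0,0,0.13]],[[0,0,0],[0,0,0]],[[0,0,0],[0,0,0]]]' 4.5
python3 -m crank '[[[2.9,-4.2,0],[0,0,0]],[[2.9,-4.2,0],[0,0,0]],[[2.9,-4.2,0],[0,0,0]],[[2.9,-4.2,0],[0,0,0]],[[2.9,-4.2,0],[0,0,0]]]'
python3 -m crank '[[[2.9,-4.2,0],[0,0,0]],[[2.9,-4.2,0],[0,0,0]],[[2.9,-4.2,0],[0,0,0]],[[0,0,0],[0,0,0]],[[0,0,0],[0,0,0]]]'
python3 -c "
from h import *; st()
p,D=optics.grab_frame('top');W=cloud('top',D)
m=np.zeros((480,640),bool);m[180:335,420:505]=1;k=m&(W[...,2]>.03)&(W[...,2]<.0435)
n,L,s,C=cv2.connectedComponentsWithStats(k.astype(np.uint8))
for i in range(1,n):
  if s[i,4]>8: print(s[i,4],W[L==i].mean(0).round(4), 'tray xy', (np.array([[.969,.246],[-.246,.969]])@(W[L==i].mean(0)[:2]-[.515,-.2614])).round(4))"
```

```text
clock: 19.2
tcp_pos: [0.4496, -0.2787, 0.019]
orientation: [3.116, 0.391, 0.001]
contact_force: [-0.9, 0.0, 5.5]
grip_width: 0.0347
gripper_force: 51.3
clock: 19.6
tcp_pos: [0.4491, -0.2784, 0.0182]
orientation: [-3.117, -0.391, 0.0]
contact_force: [0.4, 0.2, 0.2]
grip_width: 0.05
gripper_force: 0.0
clock: 20.1
tcp_pos: [0.4509, -0.2794, 0.1211]
orientation: [3.114, 0.391, 0.007]
contact_force: [0.5, 0.3, -0.6]
grip_width: 0.0502
gripper_force: 0.0
clock: 20.5
tcp_pos: [0.4487, -0.2781, 0.1175]
orientation: [-3.141, -0.005, 0.002]
contact_force: [0.1, -0.1, 0.5]
grip_width: 0.0451
gripper_force: 0.0
clock: 21.0
tcp_pos: [0.5919, -0.0711, 0.1179]
orientation: [3.142, 0.004, -0.001]
contact_force: [1.0, -0.1, -0.5]
grip_width: 0.0451
gripper_force: 0.0
clock: 21.5
tcp_pos: [0.6764, 0.0525, 0.1173]
orientation: [-3.141, -0.008, 0.002]
contact_force: [-1.4, -1.3, 0.4]
grip_width: 0.0452
gripper_force: 0.0
{'clock': 21.5, 'joints': [0.0059, 0.609, -0.2518, 1.6257, 0.1777, 0.9305, -1.8749], 'tcp_pos': [0.6764, 0.0525, 0.1173], 'orientation': [-3.141, -0.0078, 0.0018], 'contact_force': [-1.4073, -1.3053, 0.3558], 'grip_width': 0.0452, 'gripper_force': 0.0}
64 [ 0.5948 -0.2415  0.038 ] tray xy [ 0.0822 -0.0004]
518 [ 0.5302 -0.2589  0.039 ] tray xy [ 0.0153 -0.0013]
659 [ 0.4485 -0.2786  0.0374] tray xy [-0.0687 -0.0003]
```

All three parts of the long tray are in, each within 2 mm. Next is the large gear.

```bash
python3 -m crank '[[[0.5,-0.3,2.5],[0,0,0]],[[0,0,2.5],[0,0,0]],[[0,0,1.5],[0,0,0]],[[0,0,0],[0,0,0]],[[0,0,0],[0,0,0]]]'
python3 -c "from h import *; st()"
```

```text
clock: 22.05
tcp_pos: [0.6815, 0.0526, 0.0537]
orientation: [3.141, -0.002, -0.0]
contact_force: [0.5, -0.1, 1.7]
grip_width: 0.0451
gripper_force: 0.0
{'clock': 22.05, 'joints': [-0.0066, 0.6912, -0.2348, 1.6451, 0.2029, 0.8293, -1.8988], 'tcp_pos': [0.6815, 0.0526, 0.0537], 'orientation': [3.1413, -0.0017, -0.0], 'contact_force': [0.4774, -0.1362, 1.6539], 'grip_width': 0.0451, 'gripper_force': 0.0}
```

```bash
python3 -m crank '[[[0,-0.3,1.5],[0,0,0]],[[0,0,1.5],[0,0,0]],[[0,0,0.8],[0,0,0]],[[0,0,0],[0,0,0]],[[0,0,0],[0,0,0]]]'
python3 -m crank '[[[0,0,0],[0,0,0]],[[0,0,0],[0,0,0]],[[0,0,0],[0,0,0]],[[0,0,0],[0,0,0]],[[0,0,0],[0,0,0]]]' 1 40
python3 -m crank '[[[0,0,-2],[0,0,0]],[[0,0,-3],[0,0,0]],[[0,0,-4],[0,0,0]],[[0,0,0],[0,0,0]],[[0,0,0],[0,0,0]]]'
python3 -m crank '[[[-3,-4.1,0],[0,0,0]],[[-3,-4.2,0],[0,0,0]],[[-3,-4.2,0],[0,0,0]],[[-3,-4.2,0],[0,0,0]],[[-2.9,-4.2,0],[0,0,0]]]'
python3 -m crank '[[[0,0,2],[0,0,0]],[[0,0,2],[0,0,0]],[[0,0,0],[0,0,0]],[[0,0,0],[0,0,0]]]'
python3 - <<'E'
from h import *
st(); p,d=optics.grab_frame("side"); cv2.imwrite("pics/s6.png",p[...,::-1])
E
```

```text
clock: 22.55
tcp_pos: [0.6814, 0.0567, 0.015]
orientation: [3.141, -0.0, -0.001]
contact_force: [-1.4, 0.0, 0.5]
grip_width: 0.0451
gripper_force: 0.0
clock: 23.05
tcp_pos: [0.6822, 0.0567, 0.0161]
orientation: [-3.141, 0.0, -0.002]
contact_force: [-0.1, -0.1, 4.8]
grip_width: 0.0227
gripper_force: 39.3
clock: 23.55
tcp_pos: [0.6818, 0.0566, 0.1061]
orientation: [-3.142, 0.0, -0.002]
contact_force: [0.0, 0.3, 0.3]
grip_width: 0.0227
gripper_force: 39.2
clock: 24.05
tcp_pos: [0.5338, 0.2608, 0.1035]
orientation: [3.14, -0.001, -0.005]
contact_force: [-0.2, 0.9, -0.8]
grip_width: 0.0225
gripper_force: 39.3
clock: 24.45
tcp_pos: [0.5356, 0.2595, 0.0642]
orientation: [3.14, -0.001, -0.004]
contact_force: [-0.3, -0.9, 0.2]
grip_width: 0.0228
gripper_force: 39.3
{'clock': 24.45, 'joints': [-0.3477, 0.5668, -0.2744, 1.8621, 0.2162, 0.7446, -2.3127], 'tcp_pos': [0.5356, 0.2595, 0.0642], 'orientation': [3.1401, -0.0009, -0.004], 'contact_force': [-0.2746, -0.8658, 0.1641], 'grip_width': 0.0228, 'gripper_force': 39.2924}
```

View pics/s6.png

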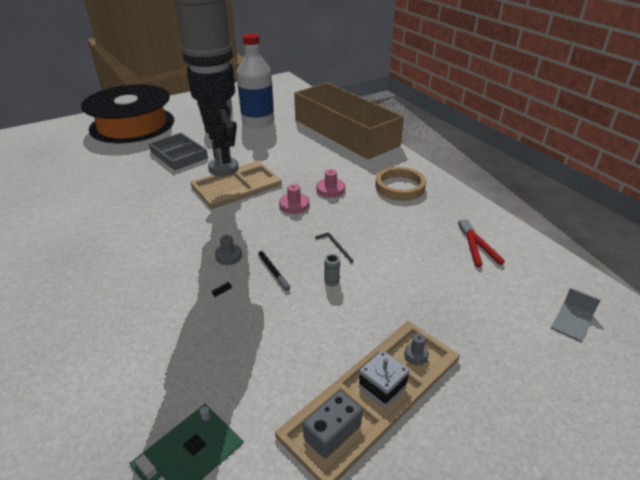

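The large gear is held over the big pocket (223,165), and the long-tray kit looks right. I lower and release, then go to the bearing.

```bash
python3 -m crank '[[[-0.3,-0.5,1.5],[0,0,0]],[[0,0,1.5],[0,0,0]],[[0,0,1.0],[0,0,0]],[[0,0,0.4],[0,0,0]],[[0,0,0],[0,0,0]]]'
python3 -m crank '[[[0,0,0.2],[0,0,0]],[[0,0,0],[0,0,0]],[[0,0,0],[0,0,0]]]'
python3 -m crank '[[[0,0,0],[0,0,0]],[[0,0,0],[0,0,0]],[[0,0,0],[0,0,0]],[[0,0,0],[0,0,0]]]' 4.5
python3 -m crank '[[[0,0,-2],[0,0,0]],[[0,0,-3],[0,0,0]],[[0,0,-3],[0,0,0]],[[0,0,-2],[0,0,0]],[[0,0,0],[0,0,0]]]'
python3 -m crank '[[[0.5,4.1,0],[0,0,0]],[[0.5,4.1,0],[0,0,0]],[[0.5,4.1,0],[0,0,0]],[[0.5,4.1,0],[0,0,0]],[[0.6,4.1,0],[0,0,0]]]'
python3 -m crank '[[[0.6,4.1,0],[0,0,0]],[[0.6,4.1,0],[0,0,0]],[[0.6,4.1,0],[0,0,0]],[[0,0,0],[0,0,0]],[[0,0,0],[0,0,0]]]'
python3 -c "
from h import *; st()
p,D=optics.grab_frame('top');W=cloud('top',D)
m=np.zeros((480,640),bool);m[190:285,145:220]=1;k=m&(W[...,2]>.03)&(W[...,2]<.05)
if k.any(): print(k.sum(),W[k].mean(0).round(4),'want .5327 .2646 .043')"
```

```text
clock: 25.0
tcp_pos: [0.5329, 0.2648, 0.0203]
orientation: [3.141, -0.0, -0.002]
contact_force: [1.0, -0.1, 0.3]
grip_width: 0.0229
gripper_force: 39.3
clock: 25.3
tcp_pos: [0.5338, 0.2654, 0.0197]
orientation: [-3.141, 0.0, -0.001]
contact_force: [-0.1, -0.4, -0.6]
grip_width: 0.0225
gripper_force: 39.3
clock: 25.7
tcp_pos: [0.5335, 0.2653, 0.0194]
orientation: [-3.142, 0.0, -0.0]
contact_force: [0.0, -0.1, 0.2]
grip_width: 0.0452
gripper_force: 0.0
clock: 26.2
tcp_pos: [0.5353, 0.2664, 0.1226]
orientation: [-3.139, 0.001, -0.008]
contact_force: [0.0, 0.1, -0.1]
grip_width: 0.0449
gripper_force: 0.0
clock: 26.7
tcp_pos: [0.5587, 0.0585, 0.1184]
orientation: [3.141, 0.0, -0.002]
contact_force: [0.5, -0.8, 0.7]
grip_width: 0.0448
gripper_force: 0.0
clock: 27.2
tcp_pos: [0.5767, -0.0641, 0.1184]
orientation: [3.141, -0.005, -0.002]
contact_force: [1.0, 0.7, -0.8]
grip_width: 0.0455
gripper_force: 0.0
{'clock': 27.2, 'joints': [0.1868, 0.4661, -0.2363, 1.872, 0.1443, 0.8213, -1.6977], 'tcp_pos': [0.5767, -0.0641, 0.1184], 'orientation': [3.1415, -0.0048, -0.0022], 'contact_force': [1.0423, 0.6584, -0.8301], 'grip_width': 0.0455, 'gripper_force': 0.0}
146 [0.534  0.263  0.0422] want .5327 .2646 .043
```

```bash
python3 -m crank '[[[0.1,0,2.5],[0,0,0]],[[0,0,2.5],[0,0,0]],[[0,0,2],[0,0,0]],[[0,0,0],[0,0,0]],[[0,0,0],[0,0,0]]]'
python3 -c "from h import *; st()"
```

```text
clock: 27.75
tcp_pos: [0.5782, -0.0611, 0.0493]
orientation: [-3.141, -0.003, 0.001]
contact_force: [-0.4, -0.6, 0.1]
grip_width: 0.0449
gripper_force: 0.0
{'clock': 27.75, 'joints': [0.1652, 0.5651, -0.2171, 1.9061, 0.1812, 0.6898, -1.7282], 'tcp_pos': [0.5782, -0.0611, 0.0493], 'orientation': [-3.1409, -0.0031, 0.0011], 'contact_force': [-0.4478, -0.6033, 0.0872], 'grip_width': 0.0449, 'gripper_force': 0.0}
```

```bash
python3 -m crank '[[[0,0.3,1.5],[0,0,0]],[[0,0,1.2],[0,0,0]],[[0,0,0.5],[0,0,0]],[[0,0,0],[0,0,0]],[[0,0,0],[0,0,0]]]'
python3 -m crank '[[[0,0,0],[0,0,0]],[[0,0,0],[0,0,0]],[[0,0,0],[0,0,0]],[[0,0,0],[0,0,0]],[[0,0,0],[0,0,0]]]' 1 50
python3 -m crank '[[[0,0,-2],[0,0,0]],[[0,0,-3],[0,0,0]],[[0,0,-4],[0,0,0]],[[0,0,0],[0,0,0]],[[0,0,0],[0,0,0]]]'
python3 -m crank '[[[0.3,-4.1,0],[0,0,0]],[[0.3,-4.1,0],[0,0,0]],[[0.3,-4.1,0],[0,0,0]],[[0.3,-4.1,0],[0,0,0]],[[0.3,-4.1,0],[0,0,0]]]'
python3 -m crank '[[[0.4,-4.2,0],[0,0,0]],[[0.4,-4.2,0],[0,0,0]],[[0.4,-4.2,0],[0,0,0]],[[0,0,0],[0,0,0]],[[0,0,0],[0,0,0]]]'
python3 -m crank '[[[0,0,2],[0,0,0]],[[0,0,1],[0,0,0]],[[0,0,0],[0,0,0]],[[0,0,0],[0,0,0]]]'
python3 - <<'E'
from h import *
st(); p,d=optics.grab_frame("side"); cv2.imwrite("pics/s7.png",cv2.resize(p[60:240,140:340,::-1],None,fx=3,fy=3))
E
```

```text
clock: 28.25
tcp_pos: [0.5784, -0.0657, 0.0173]
orientation: [-3.142, 0.0, 0.0]
contact_force: [0.2, 0.3, -0.8]
grip_width: 0.0449
gripper_force: 0.0
clock: 28.75
tcp_pos: [0.5789, -0.0657, 0.0179]
orientation: [3.142, -0.0, 0.002]
contact_force: [-0.8, 1.2, 5.7]
grip_width: 0.0213
gripper_force: 49.1
clock: 29.25
tcp_pos: [0.5787, -0.066, 0.1079]
orientation: [3.141, -0.001, 0.002]
contact_force: [0.0, -0.1, -1.1]
grip_width: 0.0215
gripper_force: 49.0
clock: 29.75
tcp_pos: [0.592, 0.1403, 0.1052]
orientation: [3.14, -0.0, -0.005]
contact_force: [0.1, -0.9, 1.1]
grip_width: 0.0215
gripper_force: 49.1
clock: 30.25
tcp_pos: [0.6038, 0.2663, 0.1051]
orientation: [3.14, 0.004, -0.005]
contact_force: [0.4, -0.9, -0.7]
grip_width: 0.0215
gripper_force: 49.1
clock: 30.65
tcp_pos: [0.6053, 0.2641, 0.0769]
orientation: [3.141, -0.002, -0.002]
contact_force: [-0.2, 0.6, -0.3]
grip_width: 0.0214
gripper_force: 49.1
{'clock': 30.65, 'joints': [-0.3254, 0.6328, -0.2545, 1.6944, 0.2014, 0.8414, -2.2399], 'tcp_pos': [0.6053, 0.2641, 0.0769], 'orientation': [3.1407, -0.0022, -0.0016], 'contact_force': [-0.2265, 0.5886, -0.3229], 'grip_width': 0.0214, 'gripper_force': 49.1322}
```

View pics/s7.png

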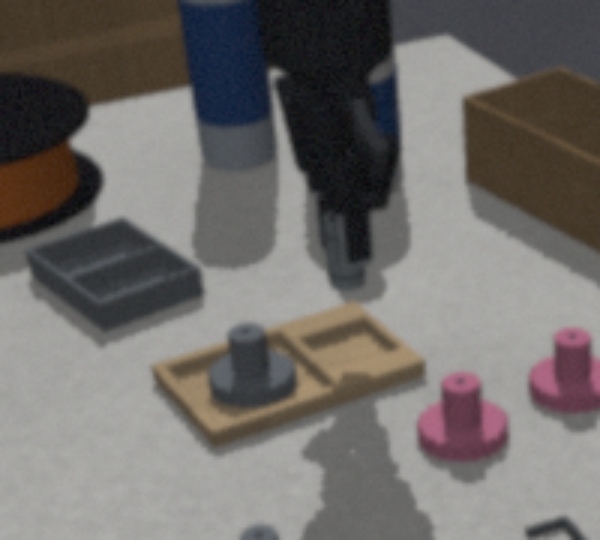

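The bearing is held upright above the small pocket (crop pixel 345,275), and the large gear sits flat. Lowering.

```bash
python3 -m crank '[[[0,-0.5,1.5],[0,0,0]],[[0,0,1.5],[0,0,0]],[[0,0,1.5],[0,0,0]],[[0,0,0.7],[0,0,0]],[[0,0,0],[0,0,0]]]'
python3 -m crank '[[[0,0,0.3],[0,0,0]],[[0,0,0],[0,0,0]],[[0,0,0],[0,0,0]]]'
python3 -c "from h import *; st()"
```

```text
clock: 31.2
tcp_pos: [0.6042, 0.2695, 0.0232]
orientation: [3.14, -0.0, -0.005]
contact_force: [-0.6, -0.6, -1.2]
grip_width: 0.0216
gripper_force: 49.1
clock: 31.5
tcp_pos: [0.6058, 0.2704, 0.0228]
orientation: [-3.141, 0.0, -0.001]
contact_force: [-0.7, -0.2, -1.3]
grip_width: 0.0215
gripper_force: 49.1
{'clock': 31.5, 'joints': [-0.3456, 0.7064, -0.2383, 1.7086, 0.2262, 0.7527, -2.2657], 'tcp_pos': [0.6058, 0.2704, 0.0228], 'orientation': [-3.1412, 0.0005, -0.0013], 'contact_force': [-0.6723, -0.2256, -1.2885], 'grip_width': 0.0215, 'gripper_force': 49.1314}
```

Lower the last 2 mm, release, then retreat up and to the right for a clear look.

```bash
python3 -m crank '[[[0,0,0.2],[0,0,0]],[[0,0,0],[0,0,0]],[[0,0,0],[0,0,0]]]'
python3 -m crank '[[[0,0,0],[0,0,0]],[[0,0,0],[0,0,0]],[[0,0,0],[0,0,0]],[[0,0,0],[0,0,0]]]' 4.5
python3 -m crank '[[[0,0,-2],[0,0,0]],[[0,0,-3],[0,0,0]],[[0,0,-4],[0,0,0]],[[0,0,-4],[0,0,0]],[[0,0,0],[0,0,0]]]'
python3 -m crank '[[[0,4,0],[0,0,0]],[[0,4,0],[0,0,0]],[[0,4,0],[0,0,0]],[[0,4,0],[0,0,0]],[[0,4,0],[0,0,0]]]'
python3 -m crank '[[[0,4,0],[0,0,0]],[[0,2,0],[0,0,0]],[[0,0,0],[0,0,0]],[[0,0,0],[0,0,0]],[[0,0,0],[0,0,0]]]'
python3 - <<'E'
from h import *
st(); p,D=optics.grab_frame('top');W=cloud('top',D)
cv2.imwrite("pics/t9.png",p[...,::-1])
s,_=optics.grab_frame('side'); cv2.imwrite("pics/s9.png",s[...,::-1])
for (a,b,c,d,o,th) in((180,335,420,505,[.515,-.2614],14.25),(190,285,145,220,[.5596,.2664],3.92)):
    m=np.zeros((480,640),bool);m[a:b,c:d]=1;k=m&(W[...,2]>.03)&(W[...,2]<.06)
    n,L,q,C=cv2.connectedComponentsWithStats(k.astype(np.uint8)); t=np.radians(th)
    for i in range(1,n):
        if q[i,4]>8:
            w=W[L==i]; print(q[i,4],np.median(w[:,2]).round(4),(np.array([[np.cos(t),np.sin(t)],[-np.sin(t),np.cos(t)]])@(w.mean(0)[:2]-o)).round(4))
m=np.zeros((480,640),bool);m[260:315,260:315]=1;k=m&(abs(W[...,2]-.038)<.006);print("med",W[k].mean(0) if k.any() else None)
E
```

```text
clock: 31.8
tcp_pos: [0.606, 0.2705, 0.021]
orientation: [-3.141, 0.0, -0.002]
contact_force: [-0.7, -0.8, 3.7]
grip_width: 0.0217
gripper_force: 49.4
clock: 32.2
tcp_pos: [0.6053, 0.2702, 0.0201]
orientation: [3.141, -0.0, -0.0]
contact_force: [0.7, 0.3, -0.3]
grip_width: 0.0453
gripper_force: 0.0
clock: 32.7
tcp_pos: [0.6088, 0.2723, 0.1568]
orientation: [-3.137, 0.001, -0.015]
contact_force: [0.5, 0.7, 0.2]
grip_width: 0.0451
gripper_force: 0.0
clock: 33.2
tcp_pos: [0.6049, 0.0686, 0.1497]
orientation: [3.141, -0.0, -0.001]
contact_force: [0.9, -0.7, 0.1]
grip_width: 0.045
gripper_force: 0.0
clock: 33.7
tcp_pos: [0.6052, 0.0124, 0.1501]
orientation: [-3.141, -0.004, 0.0]
contact_force: [-0.2, 0.5, 0.3]
grip_width: 0.0451
gripper_force: 0.0
{'clock': 33.7, 'joints': [0.0622, 0.4622, -0.2429, 1.7898, 0.1353, 0.9059, -1.8084], 'tcp_pos': [0.6052, 0.0124, 0.1501], 'orientation': [-3.1405, -0.0035, 0.0003], 'contact_force': [-0.1682, 0.4682, 0.2534], 'grip_width': 0.0451, 'gripper_force': 0.0}
63 0.0379 [ 0.0823 -0.0006]
541 0.0392 [ 0.0155 -0.0011]
656 0.0376 [-0.0688 -0.0002]
149 0.0481 [ 0.0449 -0.0019]
146 0.0433 [-0.0258 -0.0018]
med [0.46460307 0.06878265 0.0382628 ]
```

View pics/s9.png

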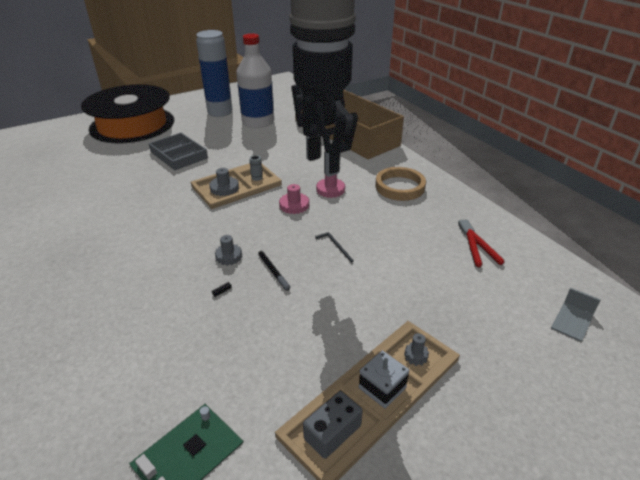

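All five parts stand upright in their pockets, within 2 mm of the centres and with tops at the expected heights. The medium gear at (228,250) has not moved.

```bash
python3 -c "from bench import r; print(r.hand_in())"
```

```text
the job is handed in; nothing more can be done
None
```

Both kits are made up and the job is handed in: at the last check all five parts stood upright within about 2 mm of their pocket centres, with the medium gear unmoved, at 33.7 s of the 112 s allowed.

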